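# Nip up the screw eye of a jar-nest clamp with a turning bar

## Task

The strap clamp that holds the white jar nest has worked loose: pick up the turning bar, slide its shank through the loop of the clamp's screw eye, and with the bar turn the eye clockwise (seen from above) until it comes up hard, then lean on it to tighten it to about 0.4 N m, certainly not more than 0.5 N m. Do not force the bar sideways against the eye and do not touch the eye with the gripper. Then draw the bar out without loosening the eye and lay it flat on the table well clear of the clamp, leaving the purple jar and the marker near the work where they are.

Things in the scene. Friction and masses are not known exactly. Their poses are not given: they have to be found in the camera images.
- eye_hole (a point): Centre of the loop of the dark steel screw eye standing upright on the clamp's strap, 90 mm above the table. The loop is a ring 28 mm outside; hole 16 mm in diameter, 12 mm deep. x axis: along the hole (level; either end may be entered); z axis: up, the axis about which the eye turns. The 9 mm shank can slew about 30 degrees in the hole either way before it bears on both sides and turns the eye.
- washer_mark (a point): Small dark mark on top of the round steel seat washer (29 mm across, top 59 mm above the table) under the eye, 14 mm from the eye's axis, z up. The washer stands at a different angle each time and does not move. When the eye is tight on it, the hole (x axis of eye_hole) lies along this frame's x axis, square to the line from the eye's axis to the mark.
- clamp: Fixed clamp: aluminium plate 96 x 184 x 12 mm with a steel strap (30 mm wide, top 54 mm above the table) and, to its +y side, the white nest block (68 x 90 mm, up to 52 mm above the table). Origin on the table right under the eye's axis; the plate reaches 48 mm to each side in x, 51 mm to -y, 133 mm to +y; z up.
- bar_grip (a point): Centre of the grey flat-sided grip of the turning bar: 70 mm long (x), 16 mm wide (y), 22 mm high (z), 11 mm above the table as it lies. x axis: along the bar toward the shank's tip, z up. The round steel shank, 9 mm in diameter and 90 mm long, continues from the grip's end on its centre line. About 0.1 kg.
- bar_tip (a point): Rounded tip of the turning bar's shank, on its centre line, 125 mm from the grip's centre.
- jar_a: Bystander: closed round purple jar 58 mm across, 47 mm high, to the right of the clamp; origin under its centre.
- pen: Bystander: marker pen 136 mm long along its y axis, 16 mm thick; origin under its middle.
- tape: Roll of brown tape 96 mm across, 48 mm high, standing still to the left of the clamp; origin under its centre.
- eye: The whole screw eye; origin on its axis, 36 mm under the loop's centre; x along the hole. Clockwise it turns 34 to 55 degrees against a light drag of about 0.06 N m, then comes up hard and turns no further. It stays where it is left; anticlockwise it comes loose again. The bar bears on the two sides of the hole with about 11 N in all per 0.1 N m of turning.
- bar: The turning bar as a whole; origin under the centre of its grip, on the table as it lies; x toward the shank's tip.

How it is judged:
By the outcome, as a careful person would: the job done as asked, in the order asked, and still so for the second after the job is handed in, with the robot touching nothing.
It also fails if it takes over 72 s, if anything falls off the work surface, if the arm or the gripper's body presses on something with over 40 N, if the wrist force passes 120 N, or if a joint passes its speed limit or range.

## Robot

A 7-joint arm with a two-finger parallel gripper is mounted at the origin on a cart in front of the work surface, level with it; the furniture and walls round the work are solid. World frame = base frame: x ahead of the robot, y to its left, z up, the work surface at z = 0. Lengths are in mm, angles in rad, forces in N, time in s.
With the tool pointing down it reaches from about 400 to 875 mm from the base axis. Payload 4.4 kg.
Tool frame: the origin (TCP) lies on the centre line of the jaws, within the pads' length; the fingertips stand 19 mm ahead of it and the grasp point (between the pads) is the TCP; z points along the fingers, y is the line along which they close (so a half turn about z gives the same grasp; the last joint's range is limited). The gripper opens to 85 mm and grips with 20 to 120 N. Pads are 22 mm wide; open, the fingers measure 114 mm over their backs; the gripper's body (76 mm by 85 mm) begins 54 mm behind the grasp point. The pads swing forward as they close: fully open they stand 13 mm farther back than shut.
Start: joints at [-1.385, 0.628, 0.038, 1.517, -0.027, 0.996, -0.02], TCP at [161.921, 629.523, 250.313] pointing down, gripper open.
Joint ranges: [-3.06, 3.06], [-0.37, 2.12], [-1.25, 1.32], [0.18, 2.47], [-1.1, 4.24], [0.23, 1.98], [-2.94, 2.94]. Speed limits (rad/s): [2.57, 2.57, 3.14, 3.14, 3.14, 3.14, 3.14].

## Interface

Orientations are given as [roll, pitch, yaw] about the fixed x, y, z axes, in that order (R = Rz(yaw) Ry(pitch) Rx(roll)).
In Python, from cell import ctrl, viewer, silhouettes gives the robot as it stands.
- The arm moves only by the shell command python3 -m creep 'ROWS'. ROWS is JSON, a list of rows, each an object with "jaw": the gripper command: -1 is shut, 1 is fully open, values between are in proportion; "xyz": the shift along the tool's x, y, z in mm, a list of three; "angular": the turn, a rotation vector about the tool's x, y, z in rad, a list of three. In form: [{"jaw": jaw, "xyz": [tx, ty, tz], "angular": [rx, ry, rz]}, ...]. A call has 1 to 12 rows; each row is the pose to reach, as a shift and turn from the pose commanded when the call began, along the tool's axes at that moment; what a row does not reach only later rows make up. A row lasts 1/8 s, in which the tool goes at most 62.5 mm and 10.7 degrees, less where a joint would pass 70% of its speed; a pose out of reach is approached as far as the arm can. A call with a gripper value outside its range is refused whole. The fingers move at their own pace and stop on an object; the grip force is fixed at half the most. Time passes only in rows, so rows that repeat a pose let the fingers close. It gives the time, the measured TCP pose, the force, the opening and the grip force at its end, in the units of the state.
- ctrl.read_state(): the state, without advancing time (a new reading comes with each control period).
- viewer.get_image(name): name is "scene" or "top" or "wrist"; returns (picture, depth): 420x560x3 uint8, red, green, blue; 420x560 float32, mm along the optical axis (not along the pixel's ray), 0 where there is no reading.
- viewer.camera_model(name): a dict with "fx", "fy", "cx", "cy" (pixels), "dist" ([k1, k2, p1, p2, k3] as OpenCV has them; the pictures are not rectified), "T" (4x4, takes a point from camera to world coordinates). Camera axes: x right, y down, z forward; pixel columns grow to the right and rows downward; lengths in mm; the calibration is good to about 2 mm. A picture is of the moment at which its call begins: read the wrist's pose just before it. camera_model takes no time and is no camera call; for the wrist camera it gives the pose at the moment of the call.
- ctrl.finish_job(): hands the job in; it is judged then, once.
Trained networks look in the newest picture that a camera, given by its name, has taken for a name from the list of things; names that differ only in an ending like _2 or _b are one class to them, and where a whole thing is asked for, a point or a joint stands for the part that bears it (a point fixed in the world has none). Each returns a list of dicts, best first, with "score" (0 to 1); they miss things now and then, are a little off and sometimes report something else, mostly with a low value. They report only what shows in the picture. A call takes as long as a camera call.
- silhouettes(camera, target): "pixels" (420x560 bool, what is visible of it) and "xy" ([column, row] in pixels, amid what is visible of it).
The state is a dict: "clock": time; "qpos": joint angles; "qd": joint speeds; "tau": joint torques, N m; "eef_pos": TCP position; "tool_rot": TCP orientation; "force": force on the tool from outside, world axes, zero at the start; "torque": the same for the moment, N m; "width": finger opening in mm; "gripper_force": force on a finger pad.
Only numpy, scipy, OpenCV 4.12 (cv2) and the standard library are available. Lean on these libraries where they do the work, as an engineer would, in place of code of your own. Each camera call takes 0.05 s, during which the arm holds its last target. There are 200 camera calls.

## Working session

There is one attempt and no reset: what is moved stays moved. The work goes in short steps, Python scripts to look and compute and a shell command to move; the robot and the scene stay as the last step left them, time stands still between calls to the robot, and variables do not carry over. Pictures are saved under pics/ and viewed, at most 10 in all, crops included, and the job is handed in when it is done.

```bash
ls; mkdir -p pics
cat > h.py <<'E'
import numpy as np, cv2
from scipy.spatial.transform import Rotation as R
from cell import ctrl, viewer, silhouettes
def w(cam,px,depth=None,z=None):
    m=viewer.camera_model(cam); T=np.array(m["T"]); K=np.array([[m["fx"],0,m["cx"]],[0,m["fy"],m["cy"]],[0,0,1.]])
    px=np.asarray(px,float).reshape(-1,1,2)
    n=cv2.undistortPoints(px,K,np.array(m["dist"],float)).reshape(-1,2)
    d=np.c_[n,np.ones(len(n))]
    if depth is not None: d=d*np.asarray(depth).reshape(-1,1); return d@T[:3,:3].T+T[:3,3]
    r=d@T[:3,:3].T; s=(z-T[2,3])/r[:,2]; return T[:3,3]+r*s[:,None]
def cloud(cam,mask,D):
    v,u=np.nonzero(mask&(D>0)); return w(cam,np.c_[u,v],depth=D[v,u])
E
python3 - <<'E'
from h import *
s=ctrl.read_state(); print({k:np.round(v,3).tolist() for k,v in s.items()})
for cam in("top","scene"):
    I,D=viewer.get_image(cam); cv2.imwrite(f"pics/{cam}0.png",I[:,:,::-1])
    for n in("eye","eye_hole","washer_mark","bar","bar_grip","bar_tip","jar_a","pen","tape","clamp"):
        for r in silhouettes(cam,n)[:1]:
            p=cloud(cam,r["pixels"],D); 
            c=np.round(r["xy"]).astype(int)
            print(cam,n,round(r["score"],2),c,r["pixels"].sum(), p.mean(0).round(0),p.min(0).round(),p.max(0).round()) if len(p) else print(cam,n,r["score"],c)
E
```

```text
pics
{'clock': 0.0, 'qpos': [-1.385, 0.629, 0.038, 1.518, -0.027, 0.996, -0.02], 'qd': [-0.0, -0.001, -0.001, -0.001, -0.001, 0.0, 0.001], 'tau': [0.001, -56.339, 1.227, -19.345, 0.011, 0.01, -0.0], 'eef_pos': [161.759, 628.943, 249.389], 'tool_rot': [-3.14, 0.0, 2.89], 'force': [-0.59, 0.667, -0.127], 'torque': [0.031, -0.005, -0.033], 'gripper_force': 0.0, 'width': 85.533}
top eye 0.63 [261 215] 78 [546.  54.  92.] [533.  46.  57.] [559.  63. 107.]
top washer_mark 0.44 [258 215] 131 [545.  54.  79.] [533.  42.  54.] [560.  68. 107.]
top bar 0.61 [378 246] 385 [ 467. -217.   17.] [ 458. -289.   -5.] [ 481. -134.   28.]
top bar_grip 0.79 [382 243] 404 [ 467. -222.   17.] [ 458. -296.   -5.] [ 483. -134.   28.]
top bar_tip 0.74 [384 246] 388 [ 467. -219.   17.] [ 458. -289.   -5.] [ 481. -134.   28.]
top jar_a 0.6 [339 181] 528 [ 629. -128.   43.] [ 603. -158.    1.] [ 675. -101.   52.]
top pen 0.85 [405 187] 343 [ 607. -304.   14.] [ 590. -371.   -2.] [ 630. -238.   20.]
top tape 0.73 [383 243] 306 [ 467. -222.   19.] [ 458. -289.    1.] [ 478. -134.   28.]
top clamp 0.71 [242 220] 3
[... 224 characters left out ...]
e washer_mark 0.54 [276 203] 129 [554.  60.  69.] [535.  40.  -3.] [647. 186. 105.]
scene bar 0.63 [320 293] 438 [ 467. -237.   15.] [ 458. -291.   -4.] [ 494. -131.   26.]
scene bar_grip 0.91 [322 288] 398 [ 466. -237.   16.] [ 458. -291.   -4.] [ 486. -137.   26.]
scene bar_tip 0.87 [322 290] 433 [ 466. -235.   15.] [ 458. -291.   -2.] [ 482. -130.   26.]
scene jar_a 0.97 [339 238] 460 [ 624. -140.   34.] [ 604. -161.   -2.] [676. -89.  49.]
scene pen 0.52 [382 280] 259 [ 610. -293.   12.] [ 594. -346.   -1.] [ 642. -242.   19.]
scene tape 0.92 [207 188] 634 [466. 328.  30.] [422. 288.  -1.] [513. 382.  50.]
scene clamp 0.81 [267 215] 1414 [537.  74.  28.] [500.   2.  -3.] [647. 193. 105.]
```

Run:
```python
from h import *
I=cv2.imread("pics/top0.png"); J=cv2.imread("pics/scene0.png")
a=cv2.resize(I[130:290,200:440],None,fx=3.2,fy=3.2,interpolation=cv2.INTER_CUBIC)
cv2.imwrite("pics/a.png",a)
```

```text
(no output)
```

View pics/a.png

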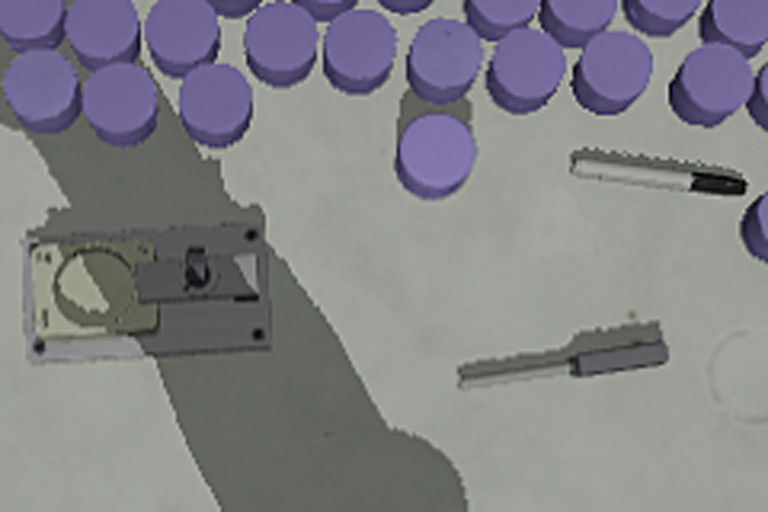

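View pics/scene0.png

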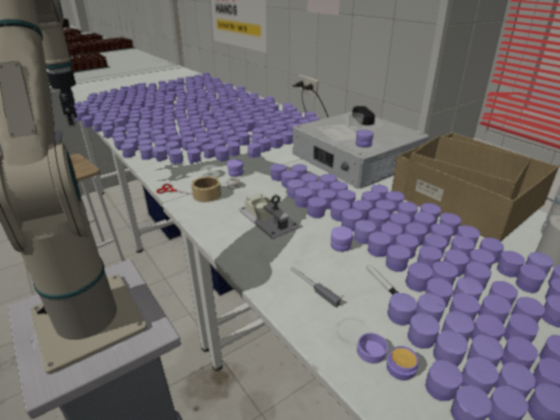

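```bash
cat >> h.py <<'E'
def tool():
    s=ctrl.read_state(); return np.array(s["eef_pos"]),R.from_euler("xyz",s["tool_rot"])
def rows(p,yaw,roll=np.pi,pitch=0):
    "shift+rotvec in current tool frame to reach down-pointing pose"
    p0,r0=tool(); r=R.from_euler("xyz",[roll,pitch,yaw])
    return r0.inv().apply(np.array(p)-p0).round(1).tolist(),(r0.inv()*r).as_rotvec().round(4).tolist()
E
python3 - <<'E'
from h import *
p,r=tool(); T=np.array(viewer.camera_model("wrist")["T"]); m=viewer.camera_model("wrist")
print(r.inv().apply(T[:3,3]-p).round(1),(r.inv().as_matrix()@T[:3,:3]).round(2),m["fx"])
print(rows([500,54,330],1.67))
E
```

```text
[  80.8    0.5 -123.7] [[-0.   -0.95 -0.31]
 [ 1.    0.   -0.  ]
 [ 0.   -0.31  0.95]] 292.59490028343856
([-470.8, -473.2, -79.7], [-0.0, -0.0001, 1.2199])
```

```bash
python3 -m creep '[{"jaw":1,"xyz":[-525,-489,0],"angular":[0,0,1.22]},{"jaw":1,"xyz":[-525,-489,0],"angular":[0,0,1.22]},{"jaw":1,"xyz":[-525,-489,0],"angular":[0,0,1.22]},{"jaw":1,"xyz":[-525,-489,0],"angular":[0,0,1.22]},{"jaw":1,"xyz":[-525,-489,0],"angular":[0,0,1.22]},{"jaw":1,"xyz":[-525,-489,0],"angular":[0,0,1.22]},{"jaw":1,"xyz":[-525,-489,0],"angular":[0,0,1.22]},{"jaw":1,"xyz":[-525,-489,0],"angular":[0,0,1.22]},{"jaw":1,"xyz":[-525,-489,0],"angular":[0,0,1.22]},{"jaw":1,"xyz":[-525,-489,0],"angular":[0,0,1.22]},{"jaw":1,"xyz":[-525,-489,0],"angular":[0,0,1.22]},{"jaw":1,"xyz":[-525,-489,89],"angular":[0,0,1.22]}]'
```

```text
clock: 2.6
eef_pos: [549.3, 28.9, 194.3]
tool_rot: [3.128, 0.002, 1.664]
force: [-0.3, 1.3, -0.4]
width: 85.4
gripper_force: 0.0
```

```bash
python3 -m creep '[{"jaw":1,"xyz":[-4,0,32],"angular":[0,0,0]},{"jaw":1,"xyz":[-4,0,32],"angular":[0,0,0]},{"jaw":1,"xyz":[-4,0,32],"angular":[0,0,0]}]'
python3 - <<'E'
from h import *
I,D=viewer.get_image("wrist"); np.savez("w1.npz",I=I,D=D,T=viewer.camera_model("wrist")["T"])
for n in("eye","washer_mark","eye_hole"):
    for r in silhouettes("wrist",n)[:2]:
        p=cloud("wrist",r["pixels"],D); c=np.round(r["xy"]).astype(int)
        print(n,round(r["score"],2),c,r["pixels"].sum(),p.mean(0).round(1),p.min(0).round(1),p.max(0).round(1),D[c[1],c[0]])
cv2.imwrite("pics/w1.png",I[:,:,::-1])
E
```

```text
clock: 2.98
eef_pos: [544.4, 30.1, 160.2]
tool_rot: [3.14, -0.0, 1.67]
force: [0.9, -0.6, 0.4]
width: 85.4
gripper_force: 0.0
eye 0.81 [287 197] 1084 [548.1  58.1  93.6] [534.8  50.   62.6] [562.4  64.8 105.8] 188.22072
washer_mark 0.75 [290 189] 1471 [548.3  59.   84.7] [534.   21.   11.5] [574.7  69.8 105.7] 206.5245
eye_hole 0.72 [287 192] 1161 [547.9  57.7  92. ] [534.3  20.9  11.8] [573.6  65.7 105.5] 189.27759
eye_hole 0.35 [189 341] 261 [ 463.7 -150.4   14.5] [ 457.1 -180.2    9.9] [ 468.4 -130.4   17. ] 331.74988
```

View pics/w1.png

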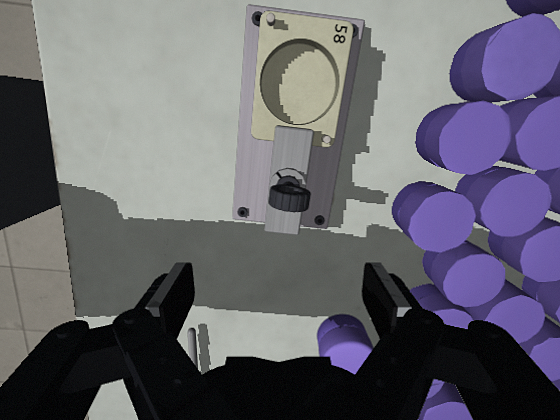

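Run:
```python
from h import *
d=np.load("w1.npz"); I,D=d["I"],d["D"]
c=I[150:230,245:335,::-1]; cv2.imwrite("pics/c1.png",cv2.resize(c,None,fx=6.5,fy=6.5,interpolation=cv2.INTER_CUBIC))
v,u=np.mgrid[150:230,245:335]; p=w("wrist",np.c_[u.ravel(),v.ravel()],depth=D[150:230,245:335].ravel())
e=p[(p[:,2]>88)&(p[:,2]<120)]; print(len(e),e.mean(0)); x=e[:,:2]-e[:,:2].mean(0)
U,S,V=np.linalg.svd(x,full_matrices=False); print(S,V, np.degrees(np.arctan2(V[0,1],V[0,0]))%180); print((x@V.T).min(0),(x@V.T).max(0))
for zl,zh in((100,110),(94,100),(88,94)):
    q=p[(p[:,2]>zl)&(p[:,2]<zh)]; print(zl,len(q),q.mean(0),q.min(0),q.max(0))
ws=p[(p[:,2]>56.5)&(p[:,2]<66)]; print(len(ws),ws.min(0),ws.max(0))
```

```text
804 [547.64348122  56.72892072 100.81150688]
[221.02853063 103.05905111] [[ 0.99990074 -0.01408954]
 [-0.01408954 -0.99990074]] 179.1927018366869
[-13.30063364  -5.23932392] [14.49329163  7.14972481]
100 549 [548.20668746  56.24930169 102.93361209] [538.12115681  49.58858283 100.01958346] [559.32035406  62.02285264 105.53123588]
94 199 [546.48683745  57.11027574  97.62969357] [534.63838186  50.25560399  94.0117494 ] [561.78238353  62.07978674  99.98443668]
88 56 [546.23226484  60.07572777  91.3140978 ] [534.3153008   52.48304835  88.00769298] [562.08077142  62.08723543  93.96232362]
454 [534.00833264  54.25942381  56.50617472] [561.81265507  71.71765651  65.99684056]
```

View pics/c1.png

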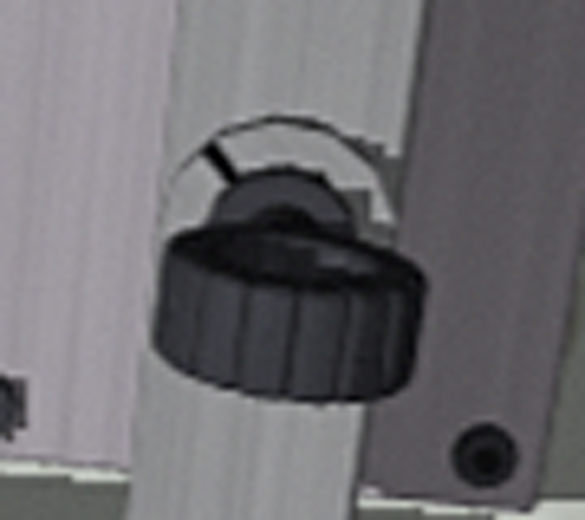

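```bash
python3 -m creep '[{"jaw":1,"xyz":[-291,-103,0],"angular":[0,0,-0.03]},{"jaw":1,"xyz":[-291,-103,0],"angular":[0,0,-0.03]},{"jaw":1,"xyz":[-291,-103,0],"angular":[0,0,-0.03]},{"jaw":1,"xyz":[-291,-103,0],"angular":[0,0,-0.03]},{"jaw":1,"xyz":[-291,-103,0],"angular":[0,0,-0.03]},{"jaw":1,"xyz":[-291,-103,0],"angular":[0,0,-0.03]},{"jaw":1,"xyz":[-291,-103,0],"angular":[0,0,-0.03]},{"jaw":1,"xyz":[-291,-103,0],"angular":[0,0,-0.03]},{"jaw":1,"xyz":[-291,-103,0],"angular":[0,0,-0.03]}]'
python3 - <<'E'
from h import *
d=np.load("w1.npz")
I,D=viewer.get_image("wrist"); np.savez("w2.npz",I=I,D=D,T=viewer.camera_model("wrist")["T"])
r=silhouettes("wrist","bar")[0]; p=cloud("wrist",r["pixels"],D); print(r["score"],len(p),p.min(0),p.max(0))
p=p[p[:,2]>3]
v,u=np.mgrid[0:420,0:560]; P=w("wrist",np.c_[u.ravel(),v.ravel()],depth=D.ravel()); 
g=P[(P[:,2]>19)&(P[:,2]<27)&(abs(P[:,0]-467)<40)&(P[:,1]>-320)&(P[:,1]<-100)]; rc=cv2.minAreaRect(g[:,:2].astype(np.float32)); print("grip top",len(g),rc,np.median(g[:,2]))
h=P[(P[:,2]>3)&(P[:,2]<40)&(abs(P[:,0]-467)<40)&(P[:,1]>-320)&(P[:,1]<-100)]; rc=cv2.minAreaRect(h[:,:2].astype(np.float32)); print("all",len(h),rc)
sh=P[(P[:,2]>10)&(P[:,2]<18)&(abs(P[:,0]-467)<40)&(P[:,1]>-210)&(P[:,1]<-100)]; print("shank",sh.min(0),sh.max(0),[sh[abs(sh[:,1]-y)<5].mean(0).round(1) for y in(-200,-170,-140)])
# mark from first picture
viewer_T=d["T"]; import h as H
m=viewer.camera_model("wrist"); K=np.array([[m["fx"],0,m["cx"]],[0,m["fy"],m["cy"]],[0,0,1.]])
n=cv2.undistortPoints(np.array([[[277.3,172.8]],[[281.3,178.]]]),K,np.array(m["dist"],float)).reshape(-1,2); r=np.c_[n,np.ones(2)]@viewer_T[:3,:3].T; s=(59-viewer_T[2,3])/r[:,2]
q=viewer_T[:3,3]+r*s[:,None]; print("mark",q,np.degrees(np.arctan2(q[:,1]-56,q[:,0]-548.2)))
cv2.imwrite("pics/w2.png",I[:,:,::-1])
E
```

```text
clock: 4.3
eef_pos: [470.5, -268.5, 159.1]
tool_rot: [3.141, -0.001, 1.703]
force: [-0.6, 0.5, 0.0]
width: 85.1
gripper_force: 0.0
0.64 2487 [ 456.52557168 -297.88930381   -1.32113491] [ 478.76034611 -131.60197702   23.87660624]
grip top 1240 ((468.2164611816406, -254.04067993164062), (15.928524017333984, 71.91753387451172), 3.759284019470215) 21.759497895050828
all 2443 ((465.4676513671875, -211.2033233642578), (15.982861518859863, 159.33670043945312), 3.668612480163574)
shank [ 456.52557168 -209.99641192   10.70283343] [ 469.69323306 -131.60197702   17.20628197] [array([ 464.7, -200. ,   14.5]), array([ 462.8, -169.8,   14.6]), array([ 460.9, -140. ,   14.7])]
mark [[539.92920063  65.41433977  59.        ]
 [543.46001247  61.61901961  59.        ]] [131.30034276 130.14968372]
```

View pics/w2.png

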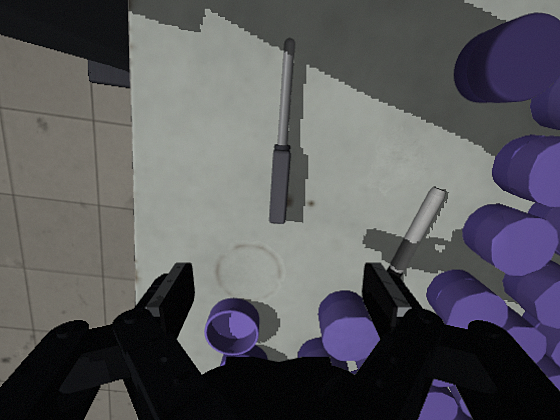

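Run:
```python
from h import *
print(rows([468.2,-254,22],1.6355))
```

```text
([15.2, -0.1, 137.1], [0.0, -0.0003, 0.0662])
```

```bash
python3 -m creep '[{"jaw":0,"xyz":[15,0,60],"angular":[0,0,0.066]},{"jaw":0,"xyz":[15,0,110],"angular":[0,0,0.066]},{"jaw":0,"xyz":[15,0,128],"angular":[0,0,0.066]},{"jaw":0,"xyz":[15,0,137],"angular":[0,0,0.066]},{"jaw":0,"xyz":[15,0,137],"angular":[0,0,0.066]},{"jaw":-1,"xyz":[15,0,137],"angular":[0,0,0.066]},{"jaw":-1,"xyz":[15,0,137],"angular":[0,0,0.066]},{"jaw":-1,"xyz":[15,0,137],"angular":[0,0,0.066]},{"jaw":-1,"xyz":[15,0,137],"angular":[0,0,0.066]},{"jaw":-1,"xyz":[15,0,137],"angular":[0,0,0.066]},{"jaw":-1,"xyz":[15,0,137],"angular":[0,0,0.066]}]'
```

```text
clock: 5.78
eef_pos: [468.8, -255.9, 23.6]
tool_rot: [3.139, 0.001, 1.634]
force: [0.4, -0.0, 6.7]
width: 14.2
gripper_force: 59.6
```

```bash
python3 -m creep '[{"jaw":-1,"xyz":[0,0,-40],"angular":[0,0,0]},{"jaw":-1,"xyz":[0,0,-81],"angular":[0,0,0.077]},{"jaw":-1,"xyz":[50,30,-81],"angular":[0,0,0.077]},{"jaw":-1,"xyz":[100,60,-81],"angular":[0,0,0.077]},{"jaw":-1,"xyz":[143,88,-81],"angular":[0,0,0.077]},{"jaw":-1,"xyz":[143,88,-81],"angular":[0,0,0.077]},{"jaw":-1,"xyz":[143,88,-81],"angular":[0,0,0.077]},{"jaw":-1,"xyz":[143,88,-81],"angular":[0,0,0.077]}]'
cat > look.py <<'E'
from h import *; import sys
p,r=tool(); I,D=viewer.get_image("wrist"); T=np.array(viewer.camera_model("wrist")["T"])
v,u=np.mgrid[0:420,0:560]; P=w("wrist",np.c_[u.ravel(),v.ravel()],depth=D.ravel()); P=P[D.ravel()>0]
L=r.inv().apply(P-p)  # tool frame
s=L[(L[:,0]>40)&(L[:,0]<135)&(abs(L[:,1])<14)&(abs(L[:,2]-8)<14)&(P[:,1]<45)]
for x in range(45,130,12):
    q=s[abs(s[:,0]-x)<5]; 
    if len(q)>5: print("shank",x,"y",np.round((q[:,1].min()+q[:,1].max())/2,1),"top z(world)",np.round(p[2]-np.percentile(q[:,2],5),1),len(q))
print("tip toolx",s[:,0].max(), "world tip",P[(L[:,0]>110)&(L[:,0]<135)&(abs(L[:,1])<14)&(abs(L[:,2]-8)<14)&(P[:,1]<45)].mean(0))
e=P[(P[:,2]>92)&(P[:,2]<112)&(abs(P[:,0]-548)<20)&(abs(P[:,1]-56)<15)&(P[:,1]>46)]
if len(e):
    print("eye",len(e),cv2.minAreaRect(e[:,:2].astype(np.float32)),e.min(0),e.max(0),"tool",r.inv().apply(e.mean(0)-p))
cv2.imwrite("pics/%s.png"%sys.argv[1],I[:,:,::-1])
st=ctrl.read_state(); print(st["clock"],p,st["tool_rot"],st["force"],st["torque"])
E
python3 look.py w3
```

```text
clock: 6.78
eef_pos: [545.9, -108.9, 103.4]
tool_rot: [-3.141, 0.001, 1.554]
force: [-0.2, 0.6, -0.3]
width: 14.6
gripper_force: 58.8
shank 45 y -1.4 top z(world) 96.0 393
shank 57 y -1.2 top z(world) 96.0 412
shank 69 y -1.2 top z(world) 96.0 456
shank 81 y -0.9 top z(world) 96.0 505
shank 93 y -0.9 top z(world) 96.2 544
shank 105 y -0.7 top z(world) 96.2 588
shank 117 y -0.9 top z(world) 96.1 626
tip toolx 121.790157363803 world tip [547.06775932   6.88304809  94.33133938]
6.825 [ 545.93548351 -108.85306409  103.37277315] [-3.14137020e+00  6.84081688e-04  1.55389529e+00] [-0.08064312  0.24230242 -1.18882633] [-0.04353728 -0.05436807  0.00265159]
```

View pics/w3.png

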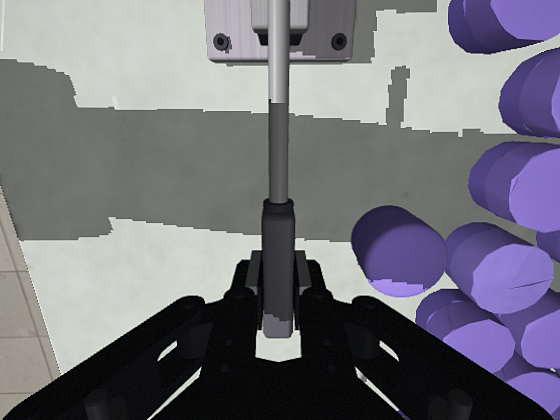

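```bash
python3 -m creep '[{"jaw":-1,"xyz":[10,0.8,0.8],"angular":[0,0,0]},{"jaw":-1,"xyz":[20,0.8,0.8],"angular":[0,0,0]},{"jaw":-1,"xyz":[27,0.8,0.8],"angular":[0,0,0]},{"jaw":-1,"xyz":[32,0.8,0.8],"angular":[0,0,0]},{"jaw":-1,"xyz":[36,0.8,0.8],"angular":[0,0,0]},{"jaw":-1,"xyz":[40,0.8,0.8],"angular":[0,0,0]},{"jaw":-1,"xyz":[40,0.8,0.8],"angular":[0,0,0]}]'
```

```text
clock: 7.7
eef_pos: [548.0, -66.7, 102.2]
tool_rot: [-3.142, -0.0, 1.557]
force: [-0.6, -1.1, -0.8]
width: 14.6
gripper_force: 58.8
```

```bash
python3 -m creep '[{"jaw":-1,"xyz":[6,0,0],"angular":[0,0,0]},{"jaw":-1,"xyz":[12,0,0],"angular":[0,0,0]},{"jaw":-1,"xyz":[18,0,0],"angular":[0,0,0]},{"jaw":-1,"xyz":[24,0,0],"angular":[0,0,0]},{"jaw":-1,"xyz":[26,0,0],"angular":[0,0,0]},{"jaw":-1,"xyz":[26,0,0],"angular":[0,0,0]}]'
python3 - <<'E'
from h import *
I,D=viewer.get_image("wrist"); J,_=viewer.get_image("scene")
a=cv2.resize(I[0:200,200:360,::-1],None,fx=2.5,fy=2.5,interpolation=cv2.INTER_CUBIC)
b=cv2.resize(J[170:250,230:310,::-1],(500,500),interpolation=cv2.INTER_CUBIC)[:, :400]
cv2.imwrite("pics/w4.png",np.hstack([a,b]))
print(ctrl.read_state()["force"],ctrl.read_state()["torque"],tool()[0])
E
```

```text
clock: 8.45
eef_pos: [548.4, -40.9, 102.3]
tool_rot: [3.142, 0.0, 1.557]
force: [0.5, -1.0, -1.0]
width: 14.6
gripper_force: 58.8
[-0.04532208  0.17744978 -1.03907296] [-0.01571648  0.00740357 -0.03596284] [548.43599185 -41.31954457 102.2936435 ]
```

View pics/w4.png

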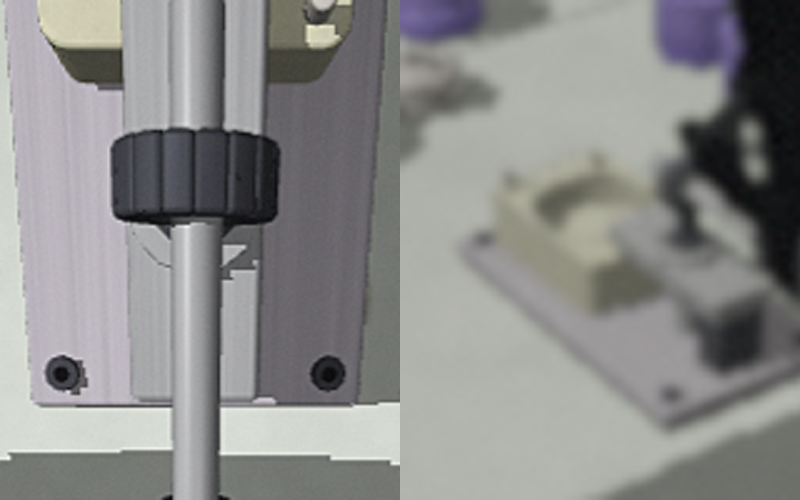

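```bash
cat > tq.py <<'E'
from h import *
def read(n=1):
    s=ctrl.read_state(); p=np.array(s["eef_pos"]); f=np.array(s["force"]); t=np.array(s["torque"])
    r=(p-[548.3,56.0,90])/1000; r[2]=p[2]/1000-.09
    print("yaw",np.degrees(s["tool_rot"][2]).round(2),"p",p.round(1),"R",np.hypot(*r[:2]).round(4),"F",f.round(2),"T",t.round(3),"Teye",(t+np.cross(r,f))[2].round(3),"clk",round(s["clock"],2),"q7",round(s["qpos"][6],2))
for i in range(1): read()
E
python3 -m creep '[{"jaw":-1,"xyz":[0.6,-11.8,0],"angular":[0,0,0.1222]},{"jaw":-1,"xyz":[2.6,-23.5,0],"angular":[0,0,0.2443]},{"jaw":-1,"xyz":[6.1,-34.8,0],"angular":[0,0,0.3665]},{"jaw":-1,"xyz":[9.4,-42.5,0],"angular":[0,0,0.4538]},{"jaw":-1,"xyz":[9.4,-42.5,0],"angular":[0,0,0.4538]}]'; python3 tq.py
```

```text
clock: 9.18
eef_pos: [505.9, -31.2, 102.4]
tool_rot: [3.141, 0.0, 1.104]
force: [0.5, -0.1, -0.8]
width: 14.6
gripper_force: 58.8
yaw 63.23 p [505.9 -31.2 102.4] R 0.097 F [ 0.55 -0.06 -0.77] T [-0.028  0.016 -0.029] Teye 0.022 clk 9.18 q7 0.12
```

```bash
python3 -m creep '[{"jaw":-1,"xyz":[0.1,-5.1,0],"angular":[0,0,0.0524]},{"jaw":-1,"xyz":[0.4,-10.1,0],"angular":[0,0,0.1047]},{"jaw":-1,"xyz":[1.1,-15.2,0],"angular":[0,0,0.1571]},{"jaw":-1,"xyz":[1.9,-20.2,0],"angular":[0,0,0.2094]},{"jaw":-1,"xyz":[1.9,-20.2,0],"angular":[0,0,0.2094]}]'; python3 tq.py
```

```text
clock: 9.8
eef_pos: [489.0, -20.2, 102.4]
tool_rot: [3.141, 0.0, 0.893]
force: [0.3, -0.4, -0.9]
width: 14.5
gripper_force: 58.8
yaw 51.16 p [489.  -20.2 102.4] R 0.0966 F [ 0.29 -0.36 -0.9 ] T [-0.128 -0.148  0.009] Teye 0.052 clk 9.8 q7 -0.02
```

```bash
python3 -m creep '[{"jaw":-1,"xyz":[0.1,-5.1,0],"angular":[0,0,0.0524]},{"jaw":-1,"xyz":[0.4,-10.1,0],"angular":[0,0,0.1047]},{"jaw":-1,"xyz":[1.1,-15.2,0],"angular":[0,0,0.1571]},{"jaw":-1,"xyz":[1.9,-20.2,0],"angular":[0,0,0.2094]},{"jaw":-1,"xyz":[3.1,-25.2,0],"angular":[0,0,0.2618]},{"jaw":-1,"xyz":[4.4,-30,0],"angular":[0,0,0.3142]},{"jaw":-1,"xyz":[4.4,-30,0],"angular":[0,0,0.3142]}]'; python3 tq.py
```

```text
clock: 10.68
eef_pos: [468.7, 2.2, 102.4]
tool_rot: [3.141, -0.001, 0.579]
force: [2.7, 0.5, -0.2]
width: 14.9
gripper_force: 58.8
yaw 33.17 p [468.7   2.2 102.4] R 0.0961 F [ 2.67  0.49 -0.23] T [ 0.047 -0.342 -0.034] Teye 0.071 clk 10.68 q7 -0.26
```

```bash
cat > eye.py <<'E'
from h import *
I,D=viewer.get_image("wrist"); v,u=np.mgrid[0:420,0:560]; k=D.ravel()>0
P=w("wrist",np.c_[u.ravel(),v.ravel()][k],depth=D.ravel()[k])
e=P[(P[:,2]>98.5)&(P[:,2]<112)&(np.hypot(P[:,0]-548,P[:,1]-56)<20)]
(c,sz,a)=cv2.minAreaRect(e[:,:2].astype(np.float32)); p,r=tool()
print(len(e),c,sz,a,"zmax",e[:,2].max(),"tool",r.inv().apply([c[0]-p[0],c[1]-p[1],0]).round(1))
E
python3 eye.py; python3 tq.py
```

```text
1925 (548.3246459960938, 55.33717346191406) (12.387075424194336, 23.26305389404297) 65.41802215576172 zmax 106.1355453793517 tool [95.8 -1.   0.1]
yaw 33.21 p [468.7   2.1 102.4] R 0.0962 F [ 2.09  0.62 -1.51] T [ 0.083 -0.382 -0.059] Teye 0.005 clk 10.72 q7 -0.26
```

```bash
python3 -m creep '[{"jaw":-1,"xyz":[0.1,-5.0,0],"angular":[0,0,0.0524]},{"jaw":-1,"xyz":[0.4,-10.0,0],"angular":[0,0,0.1047]},{"jaw":-1,"xyz":[1.0,-15.0,0],"angular":[0,0,0.1571]},{"jaw":-1,"xyz":[1.9,-19.9,0],"angular":[0,0,0.2094]},{"jaw":-1,"xyz":[3.0,-24.8,0],"angular":[0,0,0.2618]},{"jaw":-1,"xyz":[4.3,-29.6,0],"angular":[0,0,0.3142]},{"jaw":-1,"xyz":[4.3,-29.6,0],"angular":[0,0,0.3142]}]'; python3 tq.py;python3 eye.py; python3 tq.py
```

```text
clock: 11.6
eef_pos: [456.3, 29.3, 102.4]
tool_rot: [3.141, -0.001, 0.266]
force: [2.3, 0.1, -0.8]
width: 14.6
gripper_force: 58.7
yaw 15.27 p [456.3  29.3 102.4] R 0.0958 F [ 2.34  0.14 -0.83] T [ 0.158 -0.547  0.06 ] Teye 0.11 clk 11.6 q7 -0.52
1925 (548.2643432617188, 55.477447509765625) (12.334248542785645, 23.504070281982422) 46.9806022644043 zmax 105.98568314561673 tool [95.7 -1.1  0.1]
yaw 15.28 p [456.3  29.2 102.4] R 0.0959 F [ 3.    0.88 -1.28] T [ 0.279 -0.563  0.059] Teye 0.059 clk 11.65 q7 -0.52
```

```bash
cat > tq.py <<'E'
from h import *
A=[]
for i in range(8):
    if i: viewer.get_image("wrist")
    s=ctrl.read_state(); p=np.array(s["eef_pos"]); f=np.array(s["force"]); t=np.array(s["torque"])
    r=(p-[548.3,55.5,90])/1000; A.append(np.r_[np.degrees(s["tool_rot"][2]),f,t[2],(t+np.cross(r*[1,1,0],f))[2],np.hypot(r[0],r[1])*1000])
A=np.array(A); print("yaw,F,Tz,Teye,R",A.mean(0).round(3),"std",A.std(0)[-2].round(3),"clk",s["clock"])
E
python3 -m creep '[{"jaw":-1,"xyz":[0.1,-3.3,0],"angular":[0,0,0.035]},{"jaw":-1,"xyz":[0.2,-6.7,0],"angular":[0,0,0.07]},{"jaw":-1,"xyz":[0.2,-6.7,0],"angular":[0,0,0.07]}]'; python3 tq.py
```

```text
clock: 12.02
eef_pos: [454.6, 35.8, 102.3]
tool_rot: [3.141, -0.001, 0.195]
force: [4.4, 1.8, -0.9]
width: 14.5
gripper_force: 58.8
yaw,F,Tz,Teye,R [ 1.1195e+01  3.6690e+00  1.8700e+00 -8.6600e-01  1.4300e-01  4.0000e-02
  9.6038e+01] std 0.071 clk 12.375
```

```bash
python3 -m creep '[{"jaw":-1,"xyz":[0.5,-2.2,0],"angular":[0,0,0.0175]},{"jaw":-1,"xyz":[0.8,-3.8,0],"angular":[0,0,0.035]},{"jaw":-1,"xyz":[0.8,-3.8,0],"angular":[0,0,0.035]}]'; python3 tq.py; python3 eye.py
```

```text
clock: 12.75
eef_pos: [453.7, 39.3, 102.2]
tool_rot: [3.141, 0.001, 0.16]
force: [2.5, -0.2, -0.1]
width: 14.4
gripper_force: 58.9
yaw,F,Tz,Teye,R [ 9.1620e+00  1.8620e+00 -3.2800e-01  1.1300e-01  9.1000e-02  1.5200e-01
  9.5859e+01] std 0.063 clk 13.1
1962 (548.4451904296875, 55.452728271484375) (12.212297439575195, 23.51921844482422) 42.538753509521484 zmax 106.08269492941743 tool [96.  -0.9 -0. ]
```

```bash
python3 -m creep '[{"jaw":-1,"xyz":[0.1,-1.7,0],"angular":[0,0,0.0175]},{"jaw":-1,"xyz":[0.1,-1.7,0],"angular":[0,0,0.0175]},{"jaw":-1,"xyz":[0.1,-1.7,0],"angular":[0,0,0.0175]}]'; python3 tq.py; python3 eye.py
```

```text
clock: 13.52
eef_pos: [453.7, 41.1, 102.2]
tool_rot: [3.141, 0.0, 0.143]
force: [1.4, -1.3, 0.4]
width: 14.5
gripper_force: 58.9
yaw,F,Tz,Teye,R [ 8.1670e+00  9.5000e-01 -1.4200e+00  3.6700e-01  8.3000e-02  2.3100e-01
  9.5686e+01] std 0.031 clk 13.875
1943 (548.6013793945312, 55.56304931640625) (12.455379486083984, 23.47069549560547) 42.090572357177734 zmax 105.96528427145603 tool [95.9 -0.8 -0. ]
```

```bash
python3 -m creep '[{"jaw":-1,"xyz":[0,-1.4,0],"angular":[0,0,0.0175]},{"jaw":-1,"xyz":[0,-1.4,0],"angular":[0,0,0.0175]},{"jaw":-1,"xyz":[0,-1.4,0],"angular":[0,0,0.0175]}]'; python3 tq.py
```

```text
clock: 14.3
eef_pos: [453.6, 42.7, 102.2]
tool_rot: [-3.141, 0.0, 0.125]
force: [-0.7, -1.5, 0.0]
width: 14.5
gripper_force: 58.9
yaw,F,Tz,Teye,R [ 7.18  -0.362 -1.287  0.156  0.152  0.269 95.601] std 0.047 clk 14.65
```

```bash
python3 -m creep '[{"jaw":-1,"xyz":[0,-1.6,0],"angular":[0,0,0.0175]},{"jaw":-1,"xyz":[0,-1.6,0],"angular":[0,0,0.0175]},{"jaw":-1,"xyz":[0,-1.6,0],"angular":[0,0,0.0175]}]'; python3 tq.py; python3 eye.py
```

```text
clock: 15.02
eef_pos: [453.4, 44.2, 102.2]
tool_rot: [-3.142, 0.0, 0.108]
force: [-0.5, -1.7, -0.0]
width: 14.2
gripper_force: 58.9
yaw,F,Tz,Teye,R [ 6.174 -0.678 -1.627  0.105  0.211  0.358 95.534] std 0.053 clk 15.375
1948 (548.6468505859375, 55.36640167236328) (12.284769058227539, 23.63494873046875) 42.1124267578125 zmax 105.97141449627864 tool [95.9 -0.9 -0. ]
```

```bash
python3 -m creep '[{"jaw":-1,"xyz":[0,-0.8,0],"angular":[0,0,0.009]},{"jaw":-1,"xyz":[0,-0.8,0],"angular":[0,0,0.009]},{"jaw":-1,"xyz":[0,-0.8,0],"angular":[0,0,0.009]}]'; python3 tq.py; python3 tq.py
```

```text
clock: 15.8
eef_pos: [453.4, 45.0, 102.2]
tool_rot: [3.142, 0.0, 0.099]
force: [-1.0, -1.6, -0.0]
width: 14.5
gripper_force: 59.0
yaw,F,Tz,Teye,R [ 5.6550e+00 -8.4800e-01 -1.7510e+00  1.0000e-02  2.6100e-01  4.1800e-01
  9.5506e+01] std 0.056 clk 16.15
yaw,F,Tz,Teye,R [ 5.6550e+00 -1.2130e+00 -1.3600e+00  5.5000e-02  2.6200e-01  3.7800e-01
  9.5488e+01] std 0.036 clk 16.5
```

```bash
python3 -m creep '[{"jaw":-1,"xyz":[0.2,5,0],"angular":[0,0,-0.0524]},{"jaw":-1,"xyz":[0.8,11.7,0],"angular":[0,0,-0.1222]},{"jaw":-1,"xyz":[3.1,23.2,0],"angular":[0,0,-0.2443]},{"jaw":-1,"xyz":[6.7,34.3,0],"angular":[0,0,-0.3665]},{"jaw":-1,"xyz":[11.6,44.9,0],"angular":[0,0,-0.4887]},{"jaw":-1,"xyz":[17.8,54.8,0],"angular":[0,0,-0.6109]},{"jaw":-1,"xyz":[17.8,54.8,0],"angular":[0,0,-0.6109]},{"jaw":-1,"xyz":[17.8,54.8,0],"angular":[0,0,-0.6109]}]'; python3 tq.py; python3 eye.py
python3 - <<'E'
from h import *
I,D=viewer.get_image("wrist"); v,u=np.mgrid[0:420,0:560]; k=D.ravel()>0
P=w("wrist",np.c_[u.ravel(),v.ravel()][k],depth=D.ravel()[k]); p,r=tool(); L=r.inv().apply(P-p)
for x in(50,60,70,80,85,107,112,120):
    q=L[(abs(L[:,0]-x)<3)&(abs(L[:,1])<9)&(L[:,2]>3)&(L[:,2]<14)]; print(x,len(q),q[:,1].min().round(1),q[:,1].max().round(1),(p[2]-q[:,2].min()).round(1)) if len(q) else 0
cv2.imwrite("pics/w5.png",I[:,:,::-1])
E
```

```text
clock: 17.5
eef_pos: [476.3, -7.2, 102.2]
tool_rot: [-3.141, -0.0, 0.707]
force: [0.5, 0.0, -1.6]
width: 14.5
gripper_force: 58.9
yaw,F,Tz,Teye,R [ 4.0623e+01 -6.0000e-03 -5.1000e-02 -7.4700e-01 -1.7000e-02 -1.3000e-02
  9.5520e+01] std 0.057 clk 17.85
1912 (548.2948608398438, 55.35169982910156) (12.129410743713379, 23.263286590576172) 43.00865173339844 zmax 106.33308267471476 tool [95.5 -1.  -0. ]
50 240 -5.4 3.1 95.5
60 261 -5.8 3.0 95.6
70 279 -5.7 2.9 95.6
80 307 -5.6 3.3 95.9
85 319 -5.5 3.2 96.2
107 359 -5.3 3.4 96.4
112 394 -5.6 3.4 95.9
120 225 -5.6 3.2 95.7
```

View pics/w5.png

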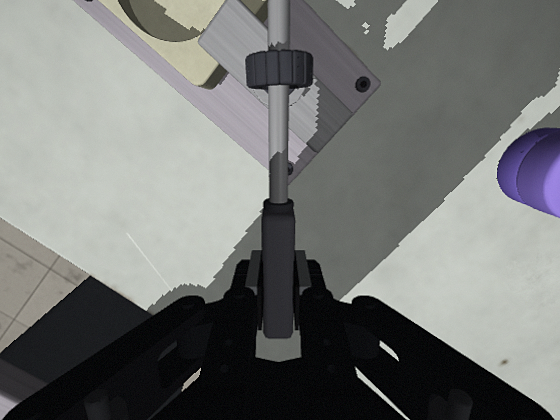

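```bash
python3 -m creep '[{"jaw":-1,"xyz":[-6,0,0],"angular":[0,0,0]},{"jaw":-1,"xyz":[-14,0,0],"angular":[0,0,0]},{"jaw":-1,"xyz":[-22,0,0],"angular":[0,0,0]},{"jaw":-1,"xyz":[-30,0,0],"angular":[0,0,0]},{"jaw":-1,"xyz":[-38,0,0],"angular":[0,0,0]},{"jaw":-1,"xyz":[-46,0,0],"angular":[0,0,0]},{"jaw":-1,"xyz":[-52,0,0],"angular":[0,0,0]},{"jaw":-1,"xyz":[-52,0,0],"angular":[0,0,0]}]';python3 eye.py
python3 - <<'E'
from h import *
print(rows([468.5,-250,70],1.635))
E
```

```text
clock: 18.95
eef_pos: [436.7, -42.1, 102.3]
tool_rot: [-3.141, 0.0, 0.709]
force: [-0.4, 1.0, -0.9]
width: 14.9
gripper_force: 58.9
([-111.9, 178.5, 32.3], [0.0, -0.0002, -0.9257])Traceback (most recent call last):
  File "eye.py", line 6, in <module>
    print(len(e),c,sz,a,"zmax",e[:,2].max(),"tool",r.inv().apply([c[0]-p[0],c[1]-p[1],0]).round(1))
                               ~~~~~~~~~~^^
    return umr_maximum(a, axis, None, out, keepdims, initial, where)
ValueError: zero-size array to reduction operation maximum which has no identity
```

```bash
python3 -m creep '[{"jaw":-1,"xyz":[-30,48,0],"angular":[0,0,0]},{"jaw":-1,"xyz":[-60,96,0],"angular":[0,0,-0.1]},{"jaw":-1,"xyz":[-90,144,0],"angular":[0,0,-0.28]},{"jaw":-1,"xyz":[-112,178.5,0],"angular":[0,0,-0.46]},{"jaw":-1,"xyz":[-112,178.5,15],"angular":[0,0,-0.64]},{"jaw":-1,"xyz":[-112,178.5,32],"angular":[0,0,-0.82]},{"jaw":-1,"xyz":[-112,178.5,50],"angular":[0,0,-0.926]},{"jaw":-1,"xyz":[-112,178.5,65],"angular":[0,0,-0.926]},{"jaw":-1,"xyz":[-112,178.5,72],"angular":[0,0,-0.926]},{"jaw":-1,"xyz":[-112,178.5,72],"angular":[0,0,-0.926]}]'
```

```text
clock: 20.25
eef_pos: [468.3, -249.9, 29.8]
tool_rot: [-3.141, -0.0, 1.635]
force: [0.5, -0.7, -0.6]
width: 15.1
gripper_force: 58.9
```

```bash
python3 -m creep '[{"jaw":-1,"xyz":[0,0,3],"angular":[0,0,0]},{"jaw":-1,"xyz":[0,0,5],"angular":[0,0,0]},{"jaw":-1,"xyz":[0,0,6.5],"angular":[0,0,0]},{"jaw":-1,"xyz":[0,0,6.5],"angular":[0,0,0]}]'
```

```text
clock: 20.75
eef_pos: [468.4, -250.1, 23.8]
tool_rot: [-3.142, -0.0, 1.635]
force: [0.8, 0.2, -0.8]
width: 14.8
gripper_force: 58.9
```

```bash
python3 -m creep '[{"jaw":-1,"xyz":[0,0,1],"angular":[0,0,0]},{"jaw":-1,"xyz":[0,0,1],"angular":[0,0,0]},{"jaw":-0.3,"xyz":[0,0,1],"angular":[0,0,0]},{"jaw":-0.3,"xyz":[0,0,1],"angular":[0,0,0]},{"jaw":0,"xyz":[0,0,1],"angular":[0,0,0]},{"jaw":0,"xyz":[0,0,1],"angular":[0,0,0]},{"jaw":0,"xyz":[0,0,-30],"angular":[0,0,0]},{"jaw":0,"xyz":[0,0,-80],"angular":[0,0,0]},{"jaw":0,"xyz":[0,0,-130],"angular":[0,0,0]},{"jaw":0,"xyz":[0,0,-180],"angular":[0,0,0]},{"jaw":0,"xyz":[0,0,-180],"angular":[0,0,0]}]'
python3 - <<'E'
from h import *
I,D=viewer.get_image("wrist"); cv2.imwrite("pics/w6.png",I[:,:,::-1])
v,u=np.mgrid[0:420,0:560]; P=w("wrist",np.c_[u.ravel(),v.ravel()],depth=D.ravel())
g=P[(P[:,2]>19)&(P[:,2]<27)&(abs(P[:,0]-467)<40)&(P[:,1]>-320)&(P[:,1]<-100)]; print(cv2.minAreaRect(g[:,:2].astype(np.float32)),np.median(g[:,2]))
I,D=viewer.get_image("top"); 
for n in("jar_a","pen","clamp","eye"):
    r=silhouettes("top",n)[0]; p=cloud("top",r["pixels"],D); print(n,r["score"],p.mean(0).round(0))
E
```

```text
clock: 22.12
eef_pos: [470.6, -251.4, 207.4]
tool_rot: [3.135, 0.004, 1.636]
force: [0.5, -0.3, -0.2]
width: 42.6
gripper_force: 0.0
((464.8266296386719, -247.49961853027344), (14.437023162841797, 68.16556549072266), 3.9136605262756348) 19.919823818564907
jar_a 0.9 [ 628. -128.   43.]
pen 0.7 [ 610. -287.   16.]
clamp 0.56 [544.  94.  28.]
eye 0.54 [546.  54.  95.]
```

View pics/w6.png

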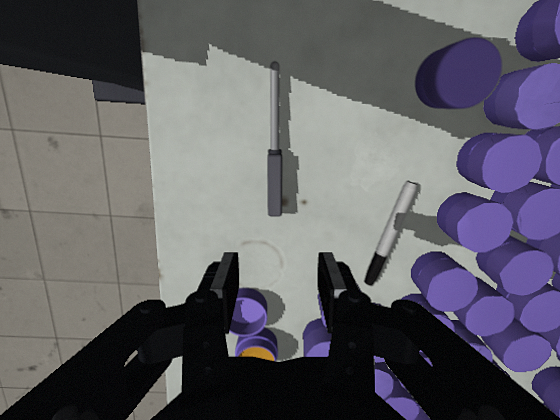

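```bash
python3 -m creep '[{"jaw":0,"xyz":[276,92,0],"angular":[0,0,0]},{"jaw":0,"xyz":[276,92,0],"angular":[0,0,0]},{"jaw":0,"xyz":[276,92,0],"angular":[0,0,0]},{"jaw":0,"xyz":[276,92,0],"angular":[0,0,0]},{"jaw":0,"xyz":[276,92,0],"angular":[0,0,0]},{"jaw":0,"xyz":[276,92,30],"angular":[0,0,0]},{"jaw":0,"xyz":[276,92,30],"angular":[0,0,0]},{"jaw":0,"xyz":[276,92,30],"angular":[0,0,0]}]'; python3 eye.py
python3 - <<'E'
from h import *
I,D=viewer.get_image("wrist"); c=I[130:250,230:350,::-1]; cv2.imwrite("pics/w7.png",cv2.resize(c,None,fx=4.5,fy=4.5,interpolation=cv2.INTER_CUBIC))
E
```

```text
clock: 23.42
eef_pos: [542.3, 30.2, 173.8]
tool_rot: [-3.141, 0.001, 1.634]
force: [0.2, 0.1, 0.5]
width: 42.6
gripper_force: 0.0
544 (548.4310913085938, 55.81271743774414) (12.119111061096191, 23.69977569580078) 41.839481353759766 zmax 106.14653220678241 tool [25.2  7.4 -0. ]
```

View pics/w7.png

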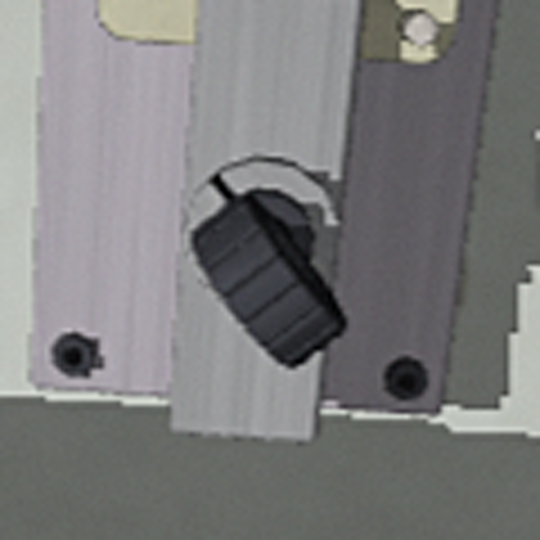

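The eye is at (270,280) in the crop. Its ring plane lines up with the mark at (220,185), and the hole reads 41.8°, the same as when it came up hard.

```bash
python3 -c "
from cell import ctrl; print(ctrl.finish_job())"
```

```text
the job is handed in; nothing more can be done
None
```

The eye was turned clockwise until it came up hard and tightened to about 0.4 N m by the wrist sensor, it was still at that angle after the bar was drawn out, the bar lies flat about 330 mm from the clamp, the purple jar and the marker were never touched, and the job is handed in.

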